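# Set and lock the wick-length gauge

## Task

Set the wick-length gauge: turn its black fluted knob until the pointer on the sliding carriage stands exactly opposite the tip of the pointed rider on the scale (not the blunt one). Then lock the gauge by pushing the spokes of its star handle round clockwise, seen from above, until it comes up firmly against its stop. Move the carriage only by the knob, and do not knock over or push away the dropper bottle and the jar that stand beside the gauge.

Things in the scene. Friction and masses are not known exactly. Their poses are not given: they have to be found in the camera images.
- gauge: Fixed aluminium gauge, base plate 130 (its x) x 350 (its y) x 12 mm; origin: centre of its underside, on the table; x away from the robot, y left, z up; yaw within 0.2 rad. White scale strip and guide rail along y in the middle; grey gear housing (60 x 56 mm, top 42 mm above the table) with the knob at the left end, star handle at the right end.
- knob_grip (a point): On the axis of the upright black fluted knob, mid-grip: 41 mm in diameter, 50 to 78 mm above the table, this point at 64. Clockwise from above drives the carriage right (gauge's -y), anticlockwise left, 10 mm per rad; drag 0.13 N m. Play: it may turn up to 0.3 rad before the carriage follows, at first or on reversing. The carriage stays when it is let go.
- carriage: Dark steel carriage, 26 x 26 mm, that slides on the rail along the gauge's y, driven by the knob; a cone-shaped pointer sticks out of its near side. Not to be touched. Origin: on the gauge's long centre line at table height, at the pointer's y; axes as the gauge's.
- pointer_tip (a point): The tip of the carriage's pointer, 31 mm above the table; it points to the robot (the gauge's -x) and moves along the gauge's y.
- index_tip (a point): Tip of the pointed rider: dark steel block 14 mm wide, fixed at the scale's near edge, its cone pointing away from the robot (gauge's +x). 20 to 38 mm left or right of the pointer at the start. Opposite means same y in the gauge's frame; the tips then face across a 7 mm gap. A like rider without a cone, of no use, stands on the pointer's other side. Axes as the gauge's.
- star_axis (a point): On the vertical axis of the star handle, at its spokes' mid-height, 52 mm above the table. Hub 28 mm in diameter, top at 64 mm; four level steel spokes 90 degrees apart, 10 mm thick, ending in black balls 16 mm in diameter centred 56 mm from the axis. Between hub and balls there is free room under the spokes down to 24 mm above the table.
- star (a joint): Angle of the star handle in rad, growing clockwise from above: 0 to 0.5 at the start (loose), 2.5 at the firm stop (locked). At 0 the spokes point along the gauge's +x, +y, -x and -y. Drag about 0.15 N m; it stays where it is left.
- bottle_mid (a point): Centre, half-way up, of a loose brown dropper bottle with a black cap, 33 mm in diameter, 104 mm high, just to the right of the gauge.
- jar_mid (a point): Centre, half-way up, of a loose amber jar with a pale lid, 72 mm in diameter, 90 mm high, just to the right of the gauge, nearer to the robot than the bottle.
- guard_edge (a point): Middle of the near edge, on the upper face, of a thin fixed guard plate that lies over the far side of the star handle, 72 to 75 mm above the table. The edge is 22 mm beyond the star's axis along the gauge's x; the plate runs 56 mm beyond it and 66 mm to either side along y. So the spokes can be pushed from above only on the near side.

How it is judged:
By the outcome, as a careful person would: the job done as asked, in the order asked, and still so for the second after the job is handed in, with the robot touching nothing.
It also fails if it takes over 61 s, if anything falls off the work surface, if the arm or the gripper's body presses on something with over 40 N, if the wrist force passes 120 N, or if a joint passes its speed limit or range.

## Robot

A 6-joint arm with a two-finger parallel gripper is mounted at the origin on the work surface; the furniture and walls round the work are solid. World frame = base frame: x ahead of the robot, y to its left, z up, the work surface at z = 0. Lengths are in m, angles in degrees, forces in N, time in s.
With the tool pointing down it reaches from about 0.325 to 0.85 m from the base axis. Payload 15.5 kg.
Tool frame: the origin (TCP) lies midway between the tips of the shut fingers; the grasp point (between the pads) lies 19 mm behind it; z points along the fingers, y is the line along which they close (so a half turn about z gives the same grasp; the last joint's range is limited). The gripper opens to 91 mm and grips with 3 to 60 N. Pads are 32 mm wide; open, the fingers measure 118 mm over their backs; the gripper's body (76 mm by 178 mm) begins 60 mm behind the grasp point.
Start: joints at [-81.159, 28.281, 77.091, -0, 74.628, -5.472], TCP at [0.155, -0.606, 0.214] pointing down, gripper open.
Joint ranges: [-166.48, 166.48], [-47.26, 123.95], [12.59, 153.08], [-70.14, 250.14], [6.76, 159.57], [-176.63, 176.63]. Speed limits (degrees/s): [108.29, 108.29, 147.25, 172.46, 172.46, 172.46].

## Interface

Orientations are given as a 3x3 rotation matrix whose columns are the frame's x, y, z axes.
In Python, from bench import ctrl gives the robot as it stands. The module is installed in compiled form; this text tells all that it offers. Calls block until the motion is done:
- ctrl.goto(position, orientation): joint-space move of the TCP to a pose.
- ctrl.move_l(position, vel=0.15, ori=None, contact_N=None): straight line of the TCP; ori=None keeps the orientation; vel is the mean speed in m/s. With contact_N (N) it stops when the force on the tool has changed by that much, and returns True; else False.
- ctrl.movej(angles): joint-space move.
- ctrl.command_gripper(opening): opening from 0.0 (shut) to 1.0 (fully open); the grip force is fixed at half the most; returns when the fingers have stopped.
- ctrl.sleep(seconds).
- ctrl.ik(position, orientation): joint angles nearest the present ones, or None.
- ctrl.read_camera(name): name is "scene" or "top"; returns the picture (420x560x3 uint8, blue, green, red); there is no depth.
- ctrl.camera_params(name): a dict with "fx", "fy", "cx", "cy" (pixels), "pose" (4x4, takes a point from camera to world coordinates). Camera axes: x right, y up, looking along -z (the intrinsics and any distortion apply to the point x, -y, -z); pixel columns grow to the right and rows downward; lengths in m; the calibration is good to about 2 mm. A picture is of the moment at which its call begins. camera_params takes no time and is no camera call.
A pose or a line that the arm cannot do raises ctrl.MotionError and nothing moves.
- ctrl.sign_off(): hands the job in; it is judged then, once.
Readings, each from a call of its own:
- ctrl.current_t(): time.
- ctrl.current_q(): joint angles.
- ctrl.current_dq(): joint speeds.
- ctrl.current_effort(): joint torques, N m.
- ctrl.current_tool_pos(): TCP position.
- ctrl.current_eef_rot(): TCP orientation.
- ctrl.current_contact_force(): force on the tool from outside, world axes, zero at the start.
- ctrl.current_wrist_torque(): the same for the moment, N m.
- ctrl.current_grip_width(): opening from 0.0 (shut) to 1.0 (fully open).
- ctrl.current_grasp_force(): force on a finger pad.
Only numpy, scipy, OpenCV 4.12 (cv2) and the standard library are available. Lean on these libraries where they do the work, as an engineer would, in place of code of your own. Each camera call takes 0.05 s, during which the arm holds its last target. There are 200 camera calls.

## Working session

There is one attempt and no reset: what is moved stays moved. The work goes in short steps, each a Python script; the robot and the scene stay as the last script left them, time stands still between calls to the robot, and variables do not carry over. Pictures are saved under pics/ and viewed, at most 10 in all, crops included, and the job is handed in when it is done.

```bash
mkdir -p pics; python3 - <<'E'
from bench import ctrl
import cv2,numpy as np
for n in("scene","top"):
    cv2.imwrite(f"pics/{n}0.png",ctrl.read_camera(n)); p=ctrl.camera_params(n)
    print(n,{k:(np.round(v,4).tolist()) for k,v in p.items()})
print(ctrl.current_t(),ctrl.current_eef_rot())
E
```

```text
scene {'fx': 491.1307, 'fy': 491.1307, 'cx': 276.4185, 'cy': 206.681, 'pose': [[-0.8459, 0.3169, -0.429, 0.0099], [-0.5329, -0.5332, 0.6571, 0.5199], [-0.0205, 0.7844, 0.6199, 0.7596], [0.0, 0.0, 0.0, 1.0]]}
top {'fx': 468.5131, 'fy': 468.5131, 'cx': 278.0172, 'cy': 204.2966, 'pose': [[0.0144, 0.9988, -0.0461, 0.4401], [-0.9999, 0.0146, 0.0051, -0.2055], [0.0058, 0.046, 0.9989, 1.035], [0.0, 0.0, 0.0, 1.0]]}
0.1 [[ 9.68976919e-01  2.47151175e-01 -1.66517235e-04]
 [ 2.47151208e-01 -9.68976318e-01  1.08390576e-03]
 [ 1.06537324e-04 -1.09143460e-03 -9.99999399e-01]]
```

View pics/scene0.png

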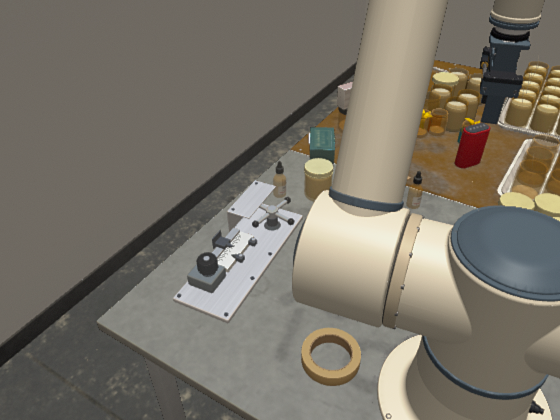

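View pics/top0.png

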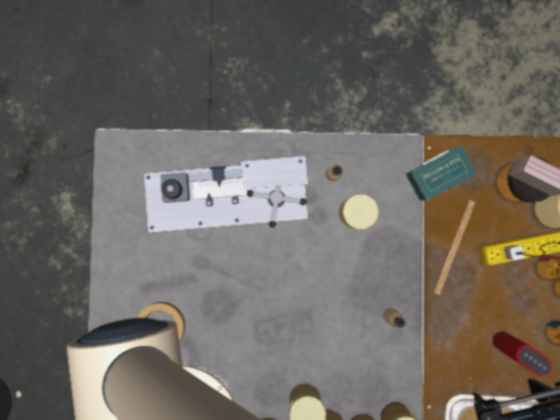

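The top view shows the gauge at about (147–308, 155–232), with the knob at (173,187), the carriage at (218,175), the riders at (209,200) and (235,200), the star at (277,198), the bottle at (335,172) and the jar at (360,212). In the scene view the knob is near (207,262) and the star near (272,215). Next I'll enlarge both.

```bash
python3 - <<'E'
import cv2
a=cv2.imread("pics/top0.png")[150:240,140:270]; cv2.imwrite("pics/t1.png",cv2.resize(a,None,fx=6,fy=6,interpolation=cv2.INTER_CUBIC))
a=cv2.imread("pics/scene0.png")[175:325,165:305]; cv2.imwrite("pics/s1.png",cv2.resize(a,None,fx=4,fy=4,interpolation=cv2.INTER_CUBIC))
E
```

```text
(no output)
```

View pics/t1.png

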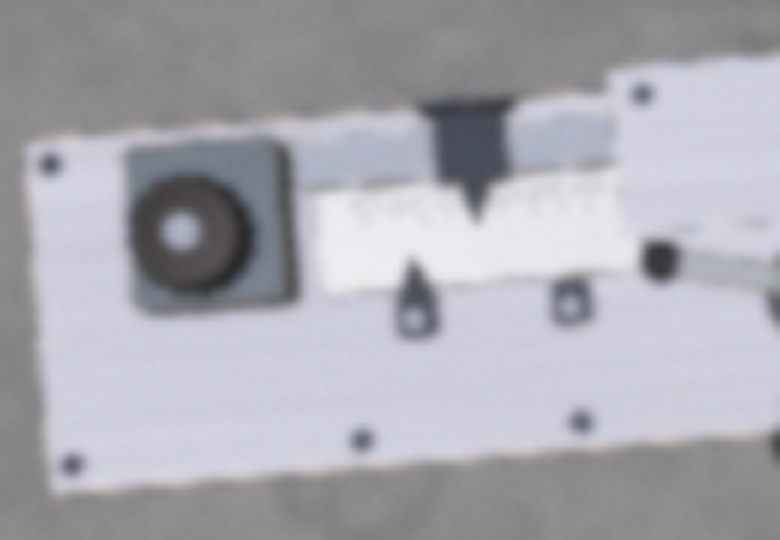

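View pics/s1.png

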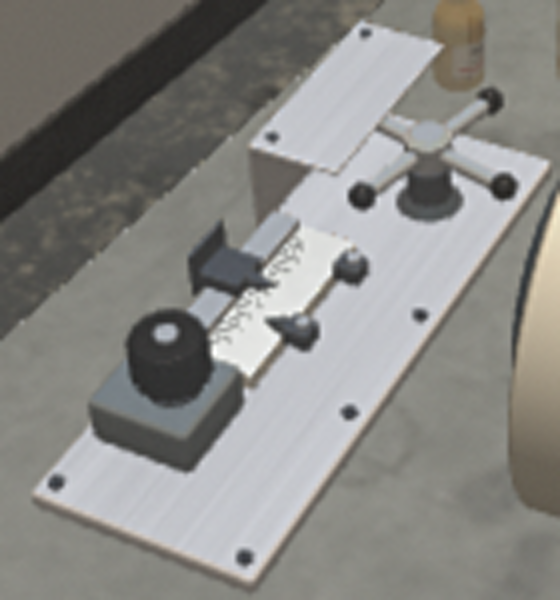

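The crops show the pointed rider on the left, with its tip at about top px (208.8,193.7). The pointer tip is at about (219.3,187.0), so the carriage goes left (anticlockwise) by roughly 22 mm. Next I'll measure it properly.

```bash
cat > h.py <<'E'
from bench import ctrl
import cv2,numpy as np
P={n:ctrl.camera_params(n) for n in("scene","top")}
def grab(n,k=4): return np.mean([ctrl.read_camera(n).astype(np.float32) for _ in range(k)],axis=0)
def ray(n,uv):
    p=P[n];uv=np.atleast_2d(np.asarray(uv,float));T=np.array(p["pose"])
    d=np.c_[(uv[:,0]-p["cx"])/p["fx"],-(uv[:,1]-p["cy"])/p["fy"],-np.ones(len(uv))]
    return T[:3,3],d@T[:3,:3].T
def onz(n,uv,z):
    o,d=ray(n,uv); return o+d*((z-o[2])/d[:,2])[:,None]
def tri(a,b):  # top px, scene px -> point, miss distance
    o1,d1=ray("top",a);o2,d2=ray("scene",b);d1=d1[0];d2=d2[0]
    s=np.linalg.lstsq(np.c_[d1,-d2],o2-o1,rcond=None)[0]
    p,q=o1+s[0]*d1,o2+s[1]*d2
    return (p+q)/2,np.linalg.norm(p-q)
def blobs(img,box,lo,hi,amin,amax):
    x0,y0,x1,y1=box;g=cv2.resize(img[y0:y1,x0:x1].mean(2),None,fx=4,fy=4,interpolation=cv2.INTER_CUBIC)
    m=((g>lo)&(g<hi)).astype(np.uint8);n,l,s,c=cv2.connectedComponentsWithStats(m)
    return [(round(x0+(c[i][0]+.5)/4-.5,2),round(y0+(c[i][1]+.5)/4-.5,2),round(s[i][4]/16,1)) for i in range(1,n) if amin*16<s[i][4]<amax*16]
E
python3 - <<'E'
from h import *
t=grab("top");s=grab("scene");np.save("t.npy",t);np.save("s.npy",s)
print("top dark",blobs(t,(140,150,380,240),0,95,2,500))
print("top knobdot",blobs(t,(162,178,184,198),130,300,1,60))
print("scene dark",blobs(s,(165,175,300,325),0,75,2,900))
print("scene knobdot",blobs(s,(195,248,222,270),100,300,1,60))
a=s[175:245,240:310];b=t[165:235,240:320]
cv2.imwrite("pics/star.png",np.hstack([cv2.resize(x,(400,400),interpolation=cv2.INTER_CUBIC) for x in(a,b)]))
E
```

```text
top dark [(np.float64(336.55), np.float64(170.32), np.float64(84.2)), (np.float64(217.95), np.float64(172.83), np.float64(148.1)), (np.float64(187.18), np.float64(185.98), np.float64(29.2)), (np.float64(172.1), np.float64(188.88), np.float64(293.7)), (np.float64(249.63), np.float64(192.93), np.float64(22.1)), (np.float64(209.03), np.float64(198.41), np.float64(10.1)), (np.float64(303.1), np.float64(201.19), np.float64(28.5)), (np.float64(280.14), np.float64(203.73), np.float64(3.5)), (np.float64(341.15), np.float64(213.7), np.float64(29.4)), (np.float64(271.94), np.float64(223.96), np.float64(32.6))]
top knobdot [(np.float64(161.95), np.float64(179.01), np.float64(2.9)), (np.float64(169.78), np.float64(188.06), np.float64(27.2)), (np.float64(162.03), np.float64(195.93), np.float64(3.6)), (np.float64(182.71), np.float64(196.25), np.float64(4.4))]
scene dark [(np.float64(230.45), np.float64(198.88), np.float64(15.5)), (np.float64(287.61), np.float64(199.52), np.float64(20.2)), (np.float64(202.5), np.float64(218.9), np.float64(19.2)), (np.float64(271.9), np.float64(222.11), np.float64(7
[... 511 characters left out ...]
at64(243.13), np.float64(21.4)), (np.float64(170.79), np.float64(252.55), np.float64(3.9)), (np.float64(206.93), np.float64(264.45), np.float64(362.6)), (np.float64(269.74), np.float64(253.41), np.float64(2.8)), (np.float64(238.72), np.float64(258.73), np.float64(29.0)), (np.float64(207.3), np.float64(283.01), np.float64(233.8)), (np.float64(251.96), np.float64(277.87), np.float64(3.8)), (np.float64(178.62), np.float64(295.29), np.float64(4.2)), (np.float64(225.76), np.float64(314.11), np.float64(4.8))]
scene knobdot [(np.float64(205.95), np.float64(257.8), np.float64(24.8))][ WARN:0@5.287] global loadsave.cpp:1063 imwrite_ Unsupported depth image for selected encoder is fallbacked to CV_8U.
```

View pics/star.png

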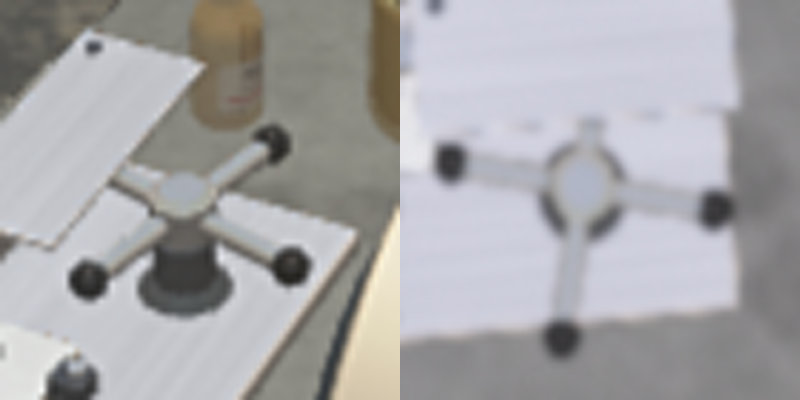

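Balls in the top view are at (250,193), (303,201) and (272,224). In the scene view they are at (255,224), (288,199.5) and (290,221). Next I'll triangulate everything.

```bash
cat >> h.py <<'E'
def cones(t,G,O,yp,yi,z=.031):
    """darkness-weighted y (gauge, mm) of the cones near tips, averaged by x slices"""
    g=cv2.resize(t.mean(2)[150:240,140:320],None,fx=6,fy=6,interpolation=cv2.INTER_CUBIC)
    v,u=np.mgrid[0:g.shape[0],0:g.shape[1]]
    w=onz("top",np.c_[140+(u.ravel()+.5)/6-.5,150+(v.ravel()+.5)/6-.5],z)-O
    x=w[:,:2]@G[:2,0]*1e3;y=w[:,:2]@G[:2,1]*1e3;d=np.clip(185-g.ravel(),0,None)
    def sl(y0,lo,hi):
        r=[]
        for a in np.arange(lo,hi,1.):
            m=(x>=a)&(x<a+1)&(abs(y-y0)<9); r.append((a,round(np.average(y[m],weights=d[m]+1e-9),2),round(d[m].mean(),1)))
        return r
    return sl(yp,-16,2),sl(yi,-30,-8)
E
python3 - <<'E'
from h import *
r=lambda p:(np.round(p[0]*1e3,1).tolist(),round(p[1]*1e3,1))
t=np.load("t.npy");s=np.load("s.npy")
for n,a,b in [("knobdot",(169.78,188.06),(205.95,257.8)),("ballL",(249.63,192.93),(255.05,223.72)),("ballR",(303.1,201.19),(287.61,199.52)),("ballN",(271.94,223.96),(290.33,221.33)),("ptr",(219.3,187),(234.2,246)),("idx",(208.8,193.7),(231.75,255.5))]: print(n,r(tri(a,b)))
sc=[b for b in blobs(t,(146,215,245,232),0,140,1,15)];print(sc)
sn=[(225.76,314.11),(251.96,277.87),(269.74,253.41)]
W=onz("scene",sn,.012);print("scene screws",np.round(W*1e3,1).tolist())
W=onz("top",[b[:2] for b in sc],.012);print("top screws",np.round(W*1e3,1).tolist())
print("hub top",blobs(t,(270,188,284,205),186,300,3,200),"scene",blobs(s,(262,200,282,216),150,300,3,200))
print("plate",blobs(t,(140,150,320,240),170,300,500,9999),blobs(s,(255,208,258,211),0,300,1,99))
E
```

```text
knobdot ([513.3, 10.2, 81.0], np.float64(1.7))
ballL ([507.4, -151.3, 54.2], np.float64(2.3))
ballR ([491.4, -263.8, 54.0], np.float64(3.0))
ballN ([443.6, -198.6, 54.3], np.float64(0.9))
ptr ([519.8, -85.5, 33.4], np.float64(4.2))
idx ([506.9, -61.9, 30.7], np.float64(0.3))
[(np.float64(236.42), np.float64(219.9), np.float64(5.3)), (np.float64(199.94), np.float64(222.94), np.float64(5.1)), (np.float64(146.02), np.float64(229.21), np.float64(5.2)), (np.float64(151.59), np.float64(227.02), np.float64(5.6)), (np.float64(224.03), np.float64(228.77), np.float64(9.2))]
scene screws [[433.2, 60.2, 12.0], [443.8, -44.6, 12.0], [451.8, -125.2, 12.0]]
top screws [[451.9, -120.5, 12.0], [444.1, -41.2, 12.0], [428.8, 75.8, 12.0], [433.7, 63.8, 12.0], [432.2, -93.9, 12.0]]
hub top [(np.float64(271.78), np.float64(188.67), np.float64(11.9)), (np.float64(281.93), np.float64(189.13), np.float64(11.3))] scene [(np.float64(272.6), np.float64(208.05), np.float64(145.0)), (np.float64(264.16), np.float64(212.96), np.float64(29.8))]
plate [(np.float64(231.32), np.float64(195.89), np.float64(8194.5))] [(np.float64(256.0), np.float64(209.0), np.float64(9.0))]
```

```bash
cat >> h.py <<'E'
yaw=.099;c_,s_=np.cos(yaw),np.sin(yaw)
G=np.array([[c_,-s_,0],[s_,c_,0],[0,0,1]])
O=np.array([.5,-.075,0])+G@[.0235,0,0]
STAR=np.array([.4994,-.2075]);KNOB=np.array([.5133,.0102])
def down(a):  # tool down, tool y at world angle a (rad)
    y=np.array([np.cos(a),np.sin(a),0]);z=np.array([0,0,-1.]);return np.c_[np.cross(y,z),y,z]
E
python3 - <<'E'
from h import *
t=np.load("t.npy")
a,b=cones(t,G,O,-12,12)
print(a);print(b)
for al in(-141,39,6): print(al,np.round(ctrl.ik([*KNOB,.048],down(np.radians(al))),1))
E
```

```text
[(np.float64(-16.0), np.float64(-12.02), np.float32(0.0)), (np.float64(-15.0), np.float64(-12.1), np.float32(0.0)), (np.float64(-14.0), np.float64(-12.03), np.float32(0.0)), (np.float64(-13.0), np.float64(-11.85), np.float32(0.0)), (np.float64(-12.0), np.float64(-12.07), np.float32(0.0)), (np.float64(-11.0), np.float64(-12.04), np.float32(0.0)), (np.float64(-10.0), np.float64(-12.09), np.float32(0.0)), (np.float64(-9.0), np.float64(-11.82), np.float32(0.0)), (np.float64(-8.0), np.float64(-11.97), np.float32(0.0)), (np.float64(-7.0), np.float64(-12.04), np.float32(0.0)), (np.float64(-6.0), np.float64(-12.09), np.float32(0.0)), (np.float64(-5.0), np.float64(-11.97), np.float32(0.0)), (np.float64(-4.0), np.float64(-11.89), np.float32(0.0)), (np.float64(-3.0), np.float64(-12.06), np.float32(0.0)), (np.float64(-2.0), np.float64(-10.65), np.float32(0.0)), (np.float64(-1.0), np.float64(-10.9), np.float32(1.4)), (np.float64(0.0), np.float64(-10.71), np.float32(4.1)), (np.float64(1.0), np.float64(-10.68), np.float32(8.0))]
[(np.float64(-30.0), np.float64(12.72), np.float32(62.3)), (np.float64
[... 619 characters left out ...]
.0)), (np.float64(-18.0), np.float64(13.11), np.float32(16.7)), (np.float64(-17.0), np.float64(13.17), np.float32(12.1)), (np.float64(-16.0), np.float64(13.43), np.float32(6.0)), (np.float64(-15.0), np.float64(13.42), np.float32(2.4)), (np.float64(-14.0), np.float64(13.35), np.float32(0.1)), (np.float64(-13.0), np.float64(12.03), np.float32(0.0)), (np.float64(-12.0), np.float64(12.13), np.float32(0.0)), (np.float64(-11.0), np.float64(11.94), np.float32(0.0)), (np.float64(-10.0), np.float64(11.92), np.float32(0.0)), (np.float64(-9.0), np.float64(11.86), np.float32(0.0))]
-141 [ -5.5  32.9 102.5  -0.   44.5 135.5]
39 [ -5.5  32.9 102.5  -0.   44.5 -44.5]
6 [ -5.5  32.9 102.5  -0.   44.5 -11.5]
```

```bash
sed -i 's/sl(yp,-16,2),sl(yi,-30,-8)/[np.average([r[1] for r in q],weights=[r[2] for r in q]) for q in (sl(yp,-2,8),sl(yi,-23,-14))]/' h.py
python3 - <<'E'
from h import *
print(cones(np.load("t.npy"),G,O,-11,13))
R=down(np.radians(-140))
ctrl.goto([*KNOB,.15],R); ctrl.move_l([*KNOB,.049],vel=.12)
f0=ctrl.current_contact_force()
ctrl.command_gripper(0.0)
print(ctrl.current_grip_width()*91,ctrl.current_grasp_force(),ctrl.current_contact_force()-f0,ctrl.current_tool_pos())
q=np.array(ctrl.current_q());q[5]-=np.degrees(2.2);ctrl.movej(q)
print(ctrl.current_q()[5],ctrl.current_wrist_torque(),ctrl.current_t())
t=grab("top");np.save("t2.npy",t);cv2.imwrite("pics/t2.png",cv2.resize(t[140:240,130:330],None,fx=4,fy=4).astype(np.uint8))
E
```

```text
[np.float64(-10.843462706616094), np.float64(12.986593781458684)]
38.24870755831714 29.999825656414032 [3.65166297 4.54366846 0.59224612] [0.513954   0.01050906 0.04913297]
8.482203874677381 [ 0.06463812 -0.58499261 -0.08870081] 6.85
```

View pics/t2.png

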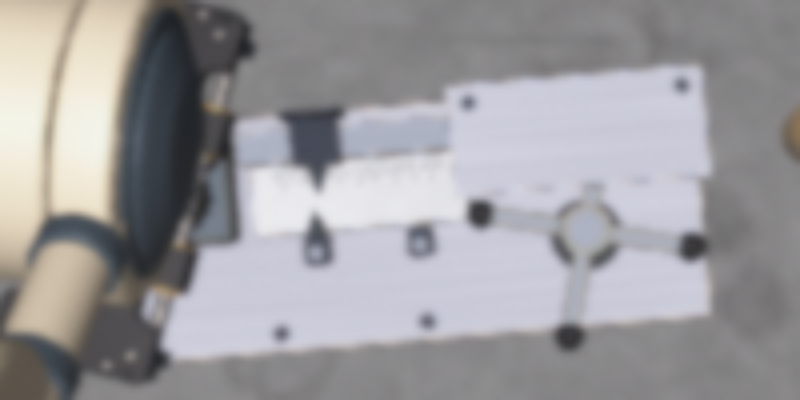

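The carriage pointer at crop (319,187) is already almost opposite the pointed rider's tip at (317,212), and nothing blocks the view. Next I'll measure and correct it.

```bash
python3 - <<'E'
from h import *
t=np.load("t2.npy");yi=12.99
yp=11.
for _ in range(3): yp=cones(t,G,O,yp,13)[0]
yi=cones(t,G,O,yp,13)[1];d=yi-yp
print("before",yp,yi,d)
for k in range(2):
    q=np.array(ctrl.current_q());q[5]-=np.degrees(d/10) if d>0 else 0
    if d>0.2: ctrl.movej(q)
    t=grab("top",6)
    for _ in range(3): yp,yi=cones(t,G,O,yp,13)
    d=yi-yp;print("after",yp,yi,d)
np.save("t3.npy",t);print(ctrl.current_t())
# scene check
s=grab("scene",4);cv2.imwrite("pics/s3.png",np.hstack([cv2.resize(s[225:275,200:260],None,fx=6.5,fy=6.5,interpolation=cv2.INTER_CUBIC),cv2.resize(t[170:220,180:240],None,fx=6.5,fy=6.5,interpolation=cv2.INTER_CUBIC)]).astype(np.uint8))
E
```

```text
before 10.356119488733372 12.995873090427006 2.6397536016936343
after 13.262939050090951 12.983988869101191 -0.2789501809897601
after 13.263855299188126 12.979494199313626 -0.2843610998745003
8.0167
```

View pics/s3.png

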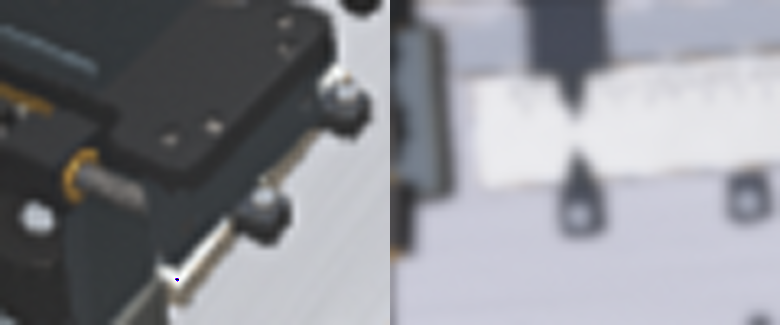

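The scene view is blocked by the gripper. The top view shows the tips nearly in line at crop (575,110) and (576,155). Next I'll check slice by slice to pin down the last few tenths of a mm.

```bash
python3 - <<'E'
from h import *
t=np.load("t3.npy")
def prof(bright):
    g=cv2.resize(t.mean(2)[165:215,190:230],None,fx=8,fy=8,interpolation=cv2.INTER_CUBIC)
    v,u=np.mgrid[0:g.shape[0],0:g.shape[1]]
    w=onz("top",np.c_[190+(u.ravel()+.5)/8-.5,165+(v.ravel()+.5)/8-.5],.031)-O
    x=w[:,:2]@G[:2,0]*1e3;y=w[:,:2]@G[:2,1]*1e3;g=g.ravel();out=[]
    for a in np.arange(-24,14,2.):
        m=(x>=a)&(x<a+2)&(abs(y-13)<10)
        d=np.clip(bright-g[m],0,None); k=y[m][g[m]<bright-15]
        out.append((a,round(g[m].min()),round(np.average(y[m],weights=d+1e-9),2),round(k.min(),1) if len(k) else 0,round(k.max(),1) if len(k) else 0,round(((k.min()+k.max())/2),2) if len(k) else 0))
    return out
for b in(185,):
    for r in prof(b): print(*r)
E
```

```text
-24.0 81 12.87 5.6 20.6 13.08
-22.0 84 12.92 7.5 18.6 13.06
-20.0 92 13.01 8.7 17.1 12.9
-18.0 110 13.16 9.9 16.4 13.14
-16.0 140 13.34 11.1 15.4 13.25
-14.0 175 13.64 0 0 0
-12.0 206 12.99 0 0 0
-10.0 225 13.02 0 0 0
-8.0 231 12.99 0 0 0
-6.0 216 13.03 0 0 0
-4.0 192 12.97 0 0 0
-2.0 161 12.87 11.8 13.9 12.84
0.0 131 12.95 10.5 15.6 13.09
2.0 104 13.17 9.6 16.9 13.21
4.0 85 13.31 8.9 17.8 13.32
6.0 79 13.35 8.4 18.4 13.42
8.0 76 13.35 7.5 19.1 13.27
10.0 76 13.2 3.0 23.0 12.99
12.0 76 13.04 3.0 22.9 12.96
```

Both cones are centred on the same line to within about 0.3 mm (about 13.0–13.2). Next I'll release the knob, check again, and do the first star stroke.

```bash
cat >> h.py <<'E'
def fing(b,g,z=.038,r=.032):  # finger pose behind spoke at world angle b (deg)
    b=np.radians(b);e=np.array([np.cos(b),np.sin(b)]);c=np.array([np.sin(b),-np.cos(b)])
    return [*(STAR+r*e-g*c),z],down(b-np.pi)
def stroke(b0,b1,cN,step=12):
    p,R=fing(b0,.029,.15);ctrl.goto(p,R)
    p,R=fing(b0,.029)
    if ctrl.move_l(p,vel=.1,contact_N=12): print("unexpected contact",ctrl.current_tool_pos()); return None
    f0=ctrl.current_contact_force()
    for b in np.r_[np.arange(b0,b1,-step),b1]:
        p,R=fing(b,.021)
        hit=ctrl.move_l(p,vel=.05,ori=R,contact_N=cN)
        f=ctrl.current_contact_force()-f0;print(round(b,1),hit,np.round(f,1),np.round(ctrl.current_tool_pos(),4))
        if hit: return b
    return b1
E
python3 - <<'E'
from h import *
ctrl.command_gripper(0.75);p=np.array(ctrl.current_tool_pos());p[2]=.15;ctrl.move_l(p,vel=.2)
ctrl.command_gripper(0)
t=grab("top",4);print(cones(t,G,O,13.2,13))
b=stroke(171,109,25)
print(b,ctrl.current_t())
p=np.array(ctrl.current_tool_pos());e,c=fing(109,.021)[0],fing(109,.029)[0]
ctrl.move_l(np.array(c),vel=.1);c[2]=.15;ctrl.move_l(c,vel=.2)
p,R=fing(199,.029,.15);ctrl.goto(p,R)
t=grab("top",2);cv2.imwrite("pics/t4.png",cv2.resize(t[140:240,130:330],None,fx=4,fy=4).astype(np.uint8));print(cones(t,G,O,13.2,13),ctrl.current_t())
s=grab("scene",1);cv2.imwrite("pics/s4.png",cv2.resize(s[160:300,180:340],None,fx=4,fy=4).astype(np.uint8))
E
```

```text
[np.float64(13.269622746622963), np.float64(12.988151053753185)]
171 False [-1.1 -0.3 -0.1] [ 0.4647 -0.223   0.0383]
159 False [-0.6 -0.3  0.3] [ 0.4621 -0.2156  0.0381]
147 False [-0.2 -0.9  0. ] [ 0.4611 -0.2077  0.038 ]
135 False [-0.2 -0.1  1. ] [ 0.4619 -0.1998  0.0379]
123 False [-2.4  0.3  0.7] [ 0.4643 -0.1922  0.038 ]
111 False [-2.3  0.3  0.1] [ 0.4683 -0.1853  0.038 ]
109 False [-4.6 -0.8  0.2] [ 0.4689 -0.1842  0.0379]
109 15.3833
[np.float64(13.25408414944935), np.float64(12.988396592080617)] 17.9667
```

View pics/s4.png

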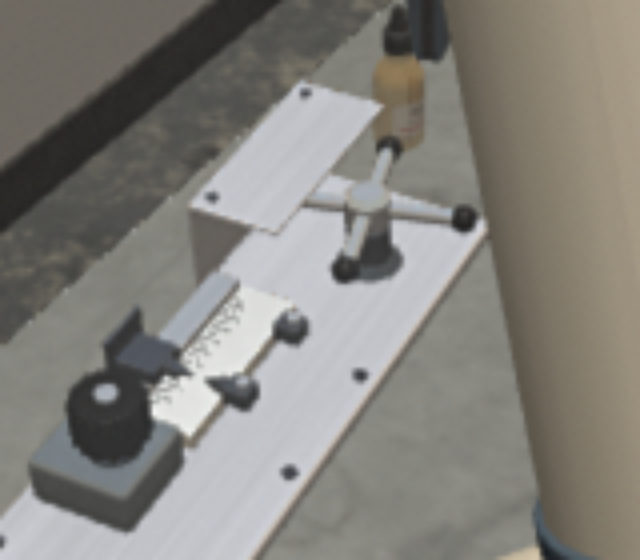

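The star has turned in the scene view: its balls are now at px (266.3,227), (295.7,214.2) and (277.5,197.5). The tips face each other at (227.5,254) and (231.7,256). Next I'll compute the star angle and cross-check the tips.

```bash
python3 - <<'E'
from h import *
s=cv2.imread("pics/s4.png").astype(float)
off=onz("scene",[(255.05,223.72),(287.61,199.52)],.054).mean(0)[:2]
for b in [(266.3,227),(295.7,214.2),(277.5,197.5)]:
    w=onz("scene",[b],.054)[0][:2]-off;print(np.round(w*1e3,1),np.hypot(*w)*1e3,np.degrees(np.arctan2(w[1],w[0]))%360)
for n,p in(("ptr",(227.5,254)),("idx",(231.75,256))):
    w=(onz("scene",[p],.031)[0]-O)@G*1e3;print(n,np.round(w,1))
E
```

```text
[-19.4  52.8] 56.233355246729 110.15029154910457
[-52.4 -18.8] 55.658433003718514 199.73500558735563
[ 16.5 -50.8] 53.36864325803813 287.9792056757653
ptr [-5.1 12.6 31. ]
idx [-16.5  13.9  31. ]
```

```bash
cat >> h.py <<'E'
def slices(n,img,box,thr,z=.031,y0=13,hw=8):
    x0,y0p,x1,y1=box;k=8
    g=cv2.resize(img.mean(2)[y0p:y1,x0:x1],None,fx=k,fy=k,interpolation=cv2.INTER_CUBIC)
    v,u=np.mgrid[0:g.shape[0],0:g.shape[1]]
    w=(onz(n,np.c_[x0+(u.ravel()+.5)/k-.5,y0p+(v.ravel()+.5)/k-.5],z)-O)@G*1e3
    x,y,g=w[:,0],w[:,1],g.ravel()
    for a in np.arange(-22,6,1.):
        m=(x>=a)&(x<a+1)&(abs(y-y0)<hw);q=y[m][g[m]<thr]
        if len(q): print(a,round(g[m].min()),round(g[m].max()),"edges",round(q.min(),1),round(q.max(),1),"mid",round((q.min()+q.max())/2,2))
E
python3 - <<'E'
from h import *
s=grab("scene",6);t=grab("top",6)
np.save("s5.npy",s);np.save("t5.npy",t)
print("scene");slices("scene",s,(205,235,260,280),110)
print("top");slices("top",t,(190,165,230,215),130)
cv2.imwrite("pics/s5.png",cv2.resize(s[238:272,205:250],None,fx=16,fy=16,interpolation=cv2.INTER_CUBIC).astype(np.uint8))
E
```

```text
scene
-22.0 60 241 edges 5.2 15.2 mid 10.2
-21.0 60 237 edges 5.8 15.0 mid 10.38
-20.0 54 237 edges 6.2 14.7 mid 10.45
-19.0 53 240 edges 7.1 14.0 mid 10.59
-18.0 56 239 edges 7.6 13.6 mid 10.6
-17.0 61 235 edges 8.1 13.2 mid 10.61
-16.0 71 238 edges 8.5 12.7 mid 10.63
-15.0 87 237 edges 9.0 12.0 mid 10.48
-14.0 108 238 edges 11.1 11.1 mid 11.1
-3.0 98 245 edges 9.9 11.2 mid 10.54
-2.0 85 247 edges 9.5 11.6 mid 10.55
-1.0 73 240 edges 9.2 12.2 mid 10.68
0.0 65 226 edges 8.9 12.6 mid 10.8
1.0 64 210 edges 8.3 13.6 mid 10.92
2.0 63 206 edges 8.0 16.1 mid 12.05
3.0 63 198 edges 7.5 16.7 mid 12.11
4.0 57 201 edges 7.1 16.7 mid 11.9
5.0 56 223 edges 6.4 16.4 mid 11.41
top
-22.0 79 203 edges 8.9 16.9 mid 12.91
-21.0 81 212 edges 9.6 16.3 mid 12.97
-20.0 86 220 edges 10.1 16.0 mid 13.03
-19.0 91 225 edges 10.5 15.7 mid 13.08
-18.0 103 226 edges 11.2 15.3 mid 13.27
-17.0 115 227 edges 11.7 14.7 mid 13.2
-16.0 130 228 edges 13.3 13.3 mid 13.26
1.0 122 224 edges 12.2 14.0 mid 13.09
2.0 109 220 edges 11.3 14.8 mid 13.01
3.0 96 218 edges 10.9 15.7 mid 13.33
4.0 87 216 edges 10.6 16.2 mid 13.4
5.0 80 214 edges 10.2 16.7 mid 13.44
```

View pics/s5.png

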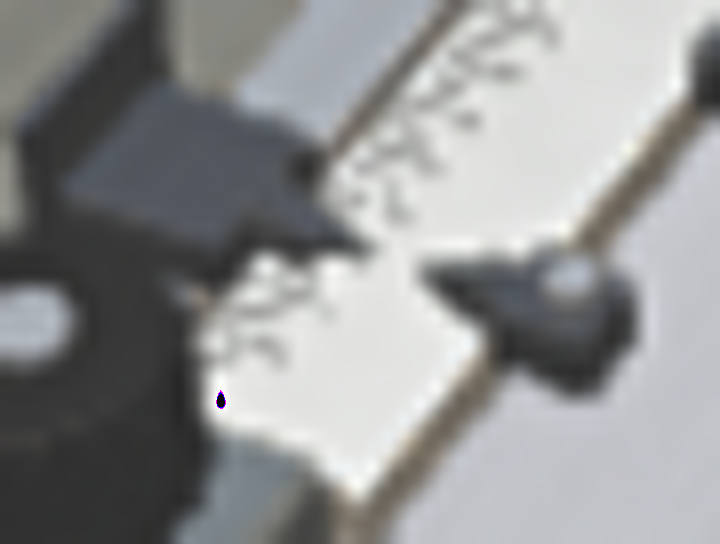

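The scene slices put both tips at about 10.6 mm and the top slices agree to about 0.2 mm. The tips, at crop (370,247) and (425,272), face each other, so the setting is right. Next is the final star stroke.

```bash
python3 - <<'E'
from h import *
b=stroke(199,122,25)
print(b,ctrl.current_t(),np.round(ctrl.current_contact_force(),1))
E
```

```text
199 False [-1.8 -0.6  0.5] [ 0.476  -0.2375  0.0383]
187 False [-0.7 -1.4 -0.1] [ 0.4704 -0.2324  0.0382]
175 False [ 0.6 -0.   0.3] [ 0.4658 -0.2257  0.038 ]
163 False [-1.2 -1.3  0.7] [ 0.4627 -0.2182  0.0379]
151 False [-1.   0.4 -0.6] [ 0.4611 -0.2103  0.0379]
139 False [-1.6 -0.4 -0.4] [ 0.4614 -0.2024  0.0379]
127 True [ -9.4 -12.2   4.7] [ 0.4614 -0.1967  0.0378]
127 22.4833 [ -8.4 -12.5   4.9]
```

```bash
python3 - <<'E'
from h import *
p=np.array(ctrl.current_tool_pos());b=np.radians(131);c=np.array([np.sin(b),-np.cos(b),0])
print(ctrl.move_l(p+.003*c,vel=.02,contact_N=15),(np.array(ctrl.current_tool_pos())-p)*1e3,np.round(ctrl.current_contact_force(),1))
p=np.array(ctrl.current_tool_pos())-.01*c;ctrl.move_l(p,vel=.06);p[2]=.16;ctrl.move_l(p,vel=.2)
q=np.array(ctrl.current_q());ctrl.goto([.35,-.3,.3],down(0))
s=grab("scene",2);t=grab("top",4);print(cones(t,G,O,13.2,13),ctrl.current_t())
print("dark scene",[x for x in blobs(s,(245,185,305,240),0,75,8,60)]);print("top",[x for x in blobs(t,(240,160,350,235),0,95,10,100)])
cv2.imwrite("pics/t6.png",cv2.resize(t[140:260,130:390],None,fx=3,fy=3).astype(np.uint8))
E
```

```text
True [ 0.0241626  -0.14281834 -0.00454449] [ -7.5 -11.9   6.1]
[np.float64(13.25160600657179), np.float64(12.98618713865888)] 25.2333
dark scene [(np.float64(295.66), np.float64(208.37), np.float64(27.6))]
top [(np.float64(336.53), np.float64(170.37), np.float64(93.8)), (np.float64(328.54), np.float64(177.0), np.float64(14.8)), (np.float64(341.66), np.float64(214.32), np.float64(50.5)), (np.float64(256.02), np.float64(214.82), np.float64(25.6)), (np.float64(293.91), np.float64(217.5), np.float64(30.4))]
```

View pics/t6.png

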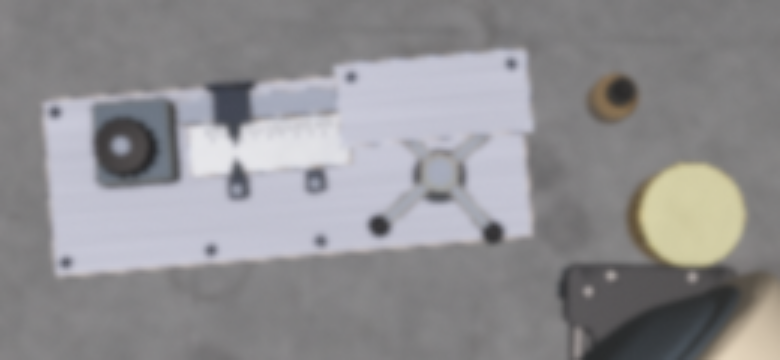

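The top view shows the bottle and jar still standing where they were, the pointers aligned, and the star's balls at (256,214.8) and (293.9,217.5). Next I'll check the angle.

```bash
python3 - <<'E'
from h import *
w=onz("top",[(249.63,192.93),(303.1,201.19),(271.94,223.96),(256.02,214.82),(293.91,217.5)],.052)[:,:2]
c=w[:2].mean(0);d=w-c;a=np.degrees(np.arctan2(d[:,1],d[:,0])-yaw);print(np.hypot(*d.T)*1e3,a)
th0=np.mean([90-a[0],-90-a[1],180-a[2]]);th1=np.mean([(-a[3])%90,(-a[4])%90])+90
print(np.radians(th0),np.radians(th1))
E
```

```text
[56.85859161 56.85859161 57.24424821 56.69439784 56.570974  ] [  76.37507644 -103.62492356  165.84076587  126.34037988 -144.23987429]
0.24090826930191375 2.512397046132618
```

```bash
python3 -c "
from bench import ctrl
print(ctrl.sign_off())"
```

```text
the job is handed in; nothing more can be done
None
```

The job is handed in: the pointer stands opposite the pointed rider's tip to within about 0.3 mm, the star handle is locked at its stop (about 2.51 rad measured), and the bottle and jar were left standing where they were.

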